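Tip used sample tubes through the slot of the waste bin

ROBOT

A 6-joint arm with a two-finger parallel gripper is mounted at the origin on a cart in front of the work surface, level with it; the furniture and walls round the work are solid. World frame = base frame: x ahead of the robot, y to its left, z up, the work surface at z = 0. Lengths are in m, angles in rad, forces in N, time in s.
With the tool pointing down it reaches from about 0.3 to 0.775 m from the base axis. Payload 14.6 kg.
Tool frame: the origin (TCP) lies midway between the tips of the shut fingers; the grasp point (between the pads) lies 19 mm behind it; z points along the fingers, y is the line along which they close (so a half turn about z gives the same grasp; the last joint's range is limited). The gripper opens to 94 mm and grips with 3 to 60 N. Pads are 16 mm wide; open, the fingers measure 119 mm over their backs; the gripper's body (75 mm by 177 mm) begins 78 mm behind the grasp point.
Start: joints at [1.093, 0.3, 1.521, -0, 1.321, -0.067], TCP at [0.22, 0.504, 0.205] pointing down, gripper open.
Joint ranges: [-3.03, 3.03], [-0.79, 2.21], [0.23, 2.52], [-1.04, 4.18], [0, 3.07], [-2.55, 2.55]. Speed limits (rad/s): [2.22, 2.22, 2.57, 3.14, 3.14, 3.14].

INTERFACE

Orientations are given as [roll, pitch, yaw] about the fixed x, y, z axes, in that order (R = Rz(yaw) Ry(pitch) Rx(roll)).
In Python, from station import telemetry, optics, ctrl gives the robot as it stands.
- The arm moves only by the tool carry_out, never from a script. Its argument "plan" is a list that holds one entry, the list of rows, each a list of 7 numbers: the shift along the tool's x, y, z in mm, then the turn, a rotation vector about the tool's x, y, z in rad, then the finger opening in mm, from 0 to 94. A call has 1 to 20 rows; each row shifts and turns the commanded pose from where the row before left it, along the tool's axes as they then stand; what a row does not reach is not made up. A row lasts 1/12 s, in which the tool goes at most 41.7 mm and 7.16 degrees, less where a joint would pass 70% of its speed; a pose out of reach is approached as far as the arm can. A call with a gripper value outside its range is refused whole. The fingers move at their own pace and stop on an object; "squeeze" is the grip in N (left out, the last holds). Time passes only in rows, so rows that do not move let the fingers close. It gives the time, the measured TCP pose, the force, the opening and the grip force at its end, in the units of the state.
- telemetry.get_obs(): the state, without advancing time (a new reading comes with each control period).
- optics.camera(name): name is "scene" or "side" or "wrist"; returns a dict with "pixels" (384x512x3 uint8, red, green, blue), "intrinsics" (3x3 intrinsics, pixels), "origin" and "rotation" of the camera in the world. Camera axes: x right, y down, z forward; pixel columns grow to the right and rows downward; lengths in m; the calibration is good to about 2 mm. A picture is of the moment at which its call begins. There is no depth.
- ctrl.hand_in(): hands the job in; it is judged then, once.
The state is a dict: "time_s": time; "qpos": joint angles; "joint_vel": joint speeds; "tau": joint torques, N m; "ee_pos": TCP position; "eef_rot": TCP orientation; "force": force on the tool from outside, world axes, zero at the start; "moment": the same for the moment, N m; "grip_width": finger opening in m; "grip_force": force on a finger pad.
Only numpy, scipy, OpenCV 4.12 (cv2) and the standard library are available. Lean on these libraries where they do the work, as an engineer would, in place of code of your own. Each camera call takes 0.05 s, during which the arm holds its last target. There are 200 camera calls.

TASK

Two identical blue carrying trays stand on the worktop: by its handle bar, lift the one that holds the two white tubes with red caps (the other one holds markers), carry it to the yellow waste bin, turn it so that the tubes line up with the slot, and tip both tubes through the slot into the bin without spilling any on the worktop. Then set the empty tray down upright on the worktop and let go.

Things in the scene. Friction and masses are not known exactly. Their poses are not given: they have to be found in the camera images.
- tray: Blue tray, 80 (x) x 138 (y) x 90 mm, about 200 g; origin: underside centre, z up. Grey handle bar along y over x=0, 12 thick in x, 20 tall, its centre 80 above the origin: grasp near y=0. Pan 130 long inside; walls 26 high at ends and back (+x); open front lip at x=-39, z=18. Floor rises 10 deg to the lip: tubes lie at the back, roll out when tipped front down over 25 deg (40-45 empties it).
- tube_a: White tube with a red cap, a cylinder 18 mm in diameter and 120 mm long, 30 g, rolls. Origin at its centre; its y lies along its length, cap at -y. It lies in the tray along the tray's y, against the back wall.
- tube_b: The second, identical tube, lying beside tube_a in the tray, on its front side. Origin at its centre; y along its length.
- bin_slot (a point): Middle of the slot in the yellow waste bin (fixed, 124 x 194 x 100 mm high); y along the slot, x across it, z up; both sides alike. Slot 180 x 32 mm, 72 mm above the worktop, dark, under a white hopper whose long sides flare up to a mouth 72 mm wide, 98 mm above the worktop; its ends are upright walls 100 mm high. Inside 180 x 116 mm, floor 6 mm above the worktop.

How it is judged:
On the way, in this order (a step that is already met when the one before it is completed fails the run):
1. the tray is lifted clear of the worktop with both tubes still in it (height (world z) of tray above 0.05 m and distance between each of tube_a, tube_b and tray below 0.06 m), for 0.2 s.
2. both tubes are inside the bin while the tray is still held up (height (world z) of tray above 0.05 m and x of tube_a in the frame of bin_slot between -0.058 and 0.058 m and y of tube_a in the frame of bin_slot between -0.09 and 0.09 m and z of tube_a in the frame of bin_slot between -0.075 and -0.012 m and x of tube_b in the frame of bin_slot between -0.058 and 0.058 m and y of tube_b in the frame of bin_slot between -0.09 and 0.09 m and z of tube_b in the frame of bin_slot between -0.075 and -0.012 m), for 0.2 s.
At the end, for the whole second after the job is handed in: Both tubes are wholly inside the bin (their centres within its inside and at least 12 mm below the slot), and the tray stands upright (within 7 degrees) and at rest directly on the worktop, released (x of tube_a in the frame of bin_slot between -0.058 and 0.058 m and y of tube_a in the frame of bin_slot between -0.09 and 0.09 m and z of tube_a in the frame of bin_slot between -0.075 and -0.012 m and x of tube_b in the frame of bin_slot between -0.058 and 0.058 m and y of tube_b in the frame of bin_slot between -0.09 and 0.09 m and z of tube_b in the frame of bin_slot between -0.075 and -0.012 m and height (world z) of tray between -0.012 and 0.012 m and angle between tray's own z axis and vertical below 0.12 rad and linear speed of tray below 0.02 m/s); the robot touches nothing.
It fails at once if a tube has fallen onto the worktop or the floor (height (world z) of any of tube_a, tube_b below 0.0115 m).
It also fails if it takes over 64 s, if anything falls off the work surface, if the arm or the gripper's body presses on something with over 40 N, if the wrist force passes 120 N, or if a joint passes its speed limit or range.

## Working session

There is one attempt and no reset: what is moved stays moved. The work goes in short steps, Python scripts to look and compute and a tool call to move; the robot and the scene stay as the last step left them, time stands still between calls to the robot, and variables do not carry over. Pictures are saved under pics/ and viewed, at most 10 in all, crops included, and the job is handed in when it is done.

Besides the shell and the picture viewer there is one more tool, called after "Emit:" as a command line: name --argument value ..., lists and objects as JSON in quotes. carry_out: Moves the arm, as the interface text tells. Its arguments: {"type":"object","properties":{"plan":{"type":"array","items":{"type":"array","items":{"type":"array","items":{"type":"number"}}}},"squeeze":{"type":"number"}},"required":["plan"]}

```bash
ls; mkdir -p pics
cat > h.py <<'E'
import numpy as np, cv2, json
from station import telemetry, optics, ctrl
from scipy.spatial.transform import Rotation as R
def cam(n, f=None):
    c=optics.camera(n)
    for k in('intrinsics','origin','rotation'): c[k]=np.array(c[k])
    if f: cv2.imwrite('pics/'+f,np.array(c['pixels'])[:,:,::-1])
    return c
def ray(c,uv):
    d=c['rotation']@np.linalg.inv(c['intrinsics'])@np.array([uv[0],uv[1],1.]); return c['origin'],d/np.linalg.norm(d)
def plane(c,uv,z):
    o,d=ray(c,uv); return o+d*(z-o[2])/d[2]
def tri(c1,p1,c2,p2):
    o1,d1=ray(c1,p1);o2,d2=ray(c2,p2)
    A=np.stack([d1,-d2],1);t=np.linalg.lstsq(A,o2-o1,rcond=None)[0]
    a=o1+d1*t[0];b=o2+d2*t[1];return (a+b)/2,np.linalg.norm(a-b)
E
python3 - <<'E'
from h import *
a=cam('scene','s0.png');b=cam('side','d0.png');w=cam('wrist','w0.png')
import pickle;pickle.dump((a,b,w),open('c0.pkl','wb'))
for c in(a,b,w):print(c['origin'].round(3),c['rotation'].round(2).tolist(),c['intrinsics'][0,0])
print(telemetry.get_obs())
E
```

```text
pics
[ 0.108 -0.9    0.548] [-2.04, -0.01, -0.43] 364.8953645085809
[-0.777 -0.588  0.702] [-1.99, 0.01, -1.16] 445.35597790017937
[0.154 0.533 0.384] [2.89, 0.0, 1.16] 316.87562547672786
{'time_s': 0.15, 'qpos': array([ 1.09337367e+00,  3.00343867e-01,  1.52139614e+00,  1.03951173e-05,
        1.32073087e+00, -6.65936895e-02]), 'joint_vel': array([-0.00124942, -0.00162375, -0.00161619, -0.00064959, -0.00038209,
       -0.00187245]), 'tau': array([ 8.59637184e-04, -5.31959653e+01, -3.52820206e+01,  7.08000711e-02,
        2.36596452e-02, -1.07120184e-04]), 'ee_pos': array([0.21956201, 0.50406538, 0.20503437]), 'eef_rot': array([-3.14071704e+00, -6.84885239e-05,  2.73076108e+00]), 'force': array([-0.20779119,  0.50817123, -0.43649782]), 'moment': array([-0.02610251, -0.03044218,  0.01962447]), 'grip_force': 0.0, 'grip_width': 0.09398267138853576}
```

View pics/s0.png

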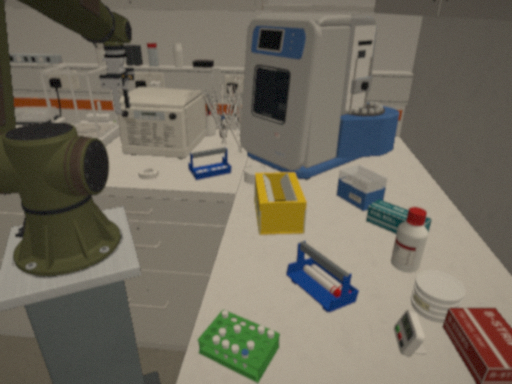

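View pics/d0.png

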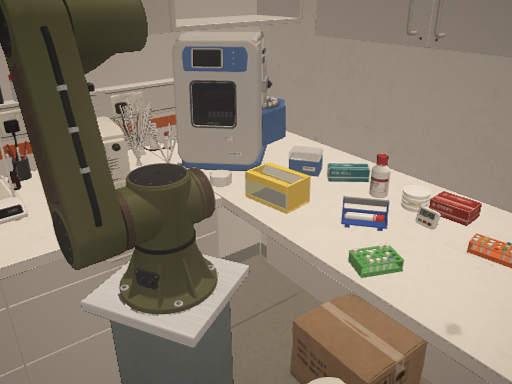

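The tray with the red-capped white tubes is at scene (322,278) and side (365,213). The bin is at scene (280,200) and side (277,187), and the other tray is on the left bench at scene (210,163). Next I'll enlarge the crops.

```bash
cat >> h.py <<'E'
def _fix():
    pass
_cam=cam
def cam(n,f=None):
    c=_cam(n,f)
    if c['rotation'].shape==(3,): c['rotation']=R.from_euler('xyz',c['rotation']).as_matrix()
    return c
def crop(c,u,v,w,h,s):
    im=np.array(c['pixels'])[v:v+h,u:u+w,::-1]; im=cv2.resize(im,None,fx=s,fy=s,interpolation=cv2.INTER_CUBIC)
    for k in range((-u)%10,w,10): cv2.line(im,(k*s,0),(k*s,8 if (u+k)%50 else 20),(0,255,0),1)
    for k in range((-v)%10,h,10): cv2.line(im,(0,k*s),(8 if (v+k)%50 else 20,k*s),(0,255,0),1)
    return im
E
python3 - <<'E'
from h import *
import pickle
a,b,w=pickle.load(open('c0.pkl','rb'))
for c in (a,b): c['rotation']=R.from_euler('xyz',c['rotation']).as_matrix()
pickle.dump((a,b),open('c0.pkl','wb'))
top=np.hstack([crop(a,280,235,80,75,5),crop(b,330,185,80,75,5)][:2])
bot=np.hstack([crop(a,245,165,80,45,5),crop(b,240,160,80,45,5)])
top2=np.hstack([crop(a,280,235,80,75,5),crop(b,330,185,80,75,5)])
bot=np.hstack([crop(a,245,165,80,45,5),crop(b,240,160,80,45,5)])
cv2.imwrite('pics/z0.png',np.vstack([top2,bot]))
print(top2.shape,bot.shape)
for p,q in [((322,290),(365,215))]: print(plane(a,p,0.02),plane(b,q,.02),tri(a,p,b,q))
E
```

```text
(375, 800, 3) (225, 800, 3)
[ 0.48370028 -0.4232625   0.02      ] [ 0.51417225 -0.40209727  0.02      ] (array([ 0.49155404, -0.41123942,  0.02194978]), np.float64(0.021862043870825586))
```

View pics/z0.png

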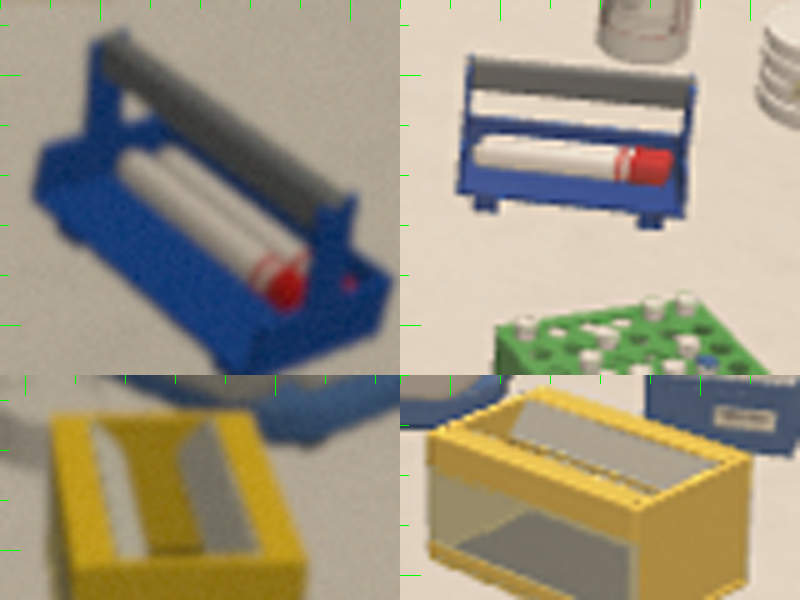

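Run:
```python
from h import *
import pickle
a,b=pickle.load(open('c0.pkl','rb'))
P=[('barL',(301.5,242),(344,196.2)),('barR',(347.7,274.2),(388.4,200.2)),
('FL',(255,173),(245.6,172)),('FR',(294.6,172.4),(268,162.6)),('NR',(306.6,202.4),(310.4,177)),('NL',(259.4,203.6),(287,186.6))]
Q={}
for n,p,q in P:
    z=.09 if n[0]=='b' else .1
    Q[n]=(plane(a,p,z)+plane(b,q,z))/2
    x,e=tri(a,p,b,q);print(n,x.round(4),round(e,4),plane(a,p,z).round(4),plane(b,q,z).round(4))
d=Q['barR']-Q['barL'];print('bar',np.linalg.norm(d),np.degrees(np.arctan2(d[1],d[0])),(Q['barR']+Q['barL'])/2)
c=sum(Q[k] for k in('FL','FR','NR','NL'))/4;d=Q['FL']+Q['FR']-Q['NL']-Q['NR'];print('bin',c,np.linalg.norm(d)/2,np.degrees(np.arctan2(d[1],d[0])), np.linalg.norm(Q['FR']-Q['FL']),np.linalg.norm(Q['NR']-Q['NL']))
```

```text
barL [ 0.4799 -0.3377  0.0894] 0.0021 [ 0.4783 -0.3401  0.09  ] [ 0.4807 -0.3371  0.09  ]
barR [ 0.5045 -0.469   0.0897] 0.0003 [ 0.5041 -0.4695  0.09  ] [ 0.5041 -0.4689  0.09  ]
FL [0.532  0.0247 0.0961] 0.0017 [0.5293 0.0187 0.1   ] [0.5217 0.0198 0.1   ]
FR [ 0.6492 -0.013   0.0936] 0.0006 [ 0.642  -0.0249  0.1   ] [ 0.6334 -0.0194  0.1   ]
NR [ 0.5785 -0.1977  0.0947] 0.0022 [ 0.5743 -0.204   0.1   ] [ 0.5641 -0.2021  0.1   ]
NL [ 0.4632 -0.1547  0.0975] 0.0027 [ 0.4599 -0.1613  0.1   ] [ 0.461  -0.1551  0.1   ]
bar 0.13285647025774364 -79.3274774759571 [ 0.49181597 -0.40391337  0.09      ]
bin [ 0.54820089 -0.09105127  0.1       ] 0.1912227153788522 69.5607941084472 0.11958442531825332 0.1176113818400878
```

The tray's open lip faces the robot, and its yaw is about 10.7°. The bin slot's yaw is about -20.4°. I'll check the clearance to the tall machine before moving.

Run:
```python
from h import *
import pickle
a,b=pickle.load(open('c0.pkl','rb'))
for n,c,p in [('mach scene L',a,(248,155)),('mach scene R',a,(302,174)),('mach side L',b,(182,165)),('mach side R',b,(262,167)),('bottle',b,(378,194)),('bottle s',a,(406,268)),('bluebox',b,(302,173))]: print(n,plane(c,p,0).round(3))
```

```text
mach scene L [0.673 0.403 0.   ]
mach scene R [0.779 0.147 0.   ]
mach side L [0.706 0.403 0.   ]
mach side R [0.812 0.08  0.   ]
bottle [ 0.73  -0.409  0.   ]
bottle s [ 0.723 -0.422  0.   ]
bluebox [ 0.813 -0.095  0.   ]
```

Emit:
carry_out --plan '[[[0,0,0,0,0,0.1217,94],[0,0,0,0,0,0.1217,94],[0,0,0,0,0,0.1217,94],[0,0,0,0,0,0.1217,94],[0,0,0,0,0,0.1217,94],[0,0,0,0,0,0.1217,94],[0,0,0,0,0,0.1217,94],[0,0,0,0,0,0.1217,94]]]'

```text
time_s: 0.82
ee_pos: [0.2196, 0.5041, 0.2052]
eef_rot: [-3.141, 0.0, 1.751]
force: [0.4, 0.3, 0.2]
grip_width: 0.094
grip_force: 0.0
```

Emit:
carry_out --plan '[[[-36,4,0,0,0,0,94],[-36,4,0,0,0,0,94],[-36,4,0,0,0,0,94],[-36,4,0,0,0,0,94],[-36,4,0,0,0,0,94],[-36,4,0,0,0,0,94],[-36,4,0,0,0,0,94],[-36,4,0,0,0,0,94],[-36,4,0,0,0,0,94],[-36,4,0,0,0,0,94],[-36,4,0,0,0,0,94],[-36,4,0,0,0,0,94],[-36,4,0,0,0,0,94],[-36,4,0,0,0,0,94],[-36,4,0,0,0,0,94],[0,0,0,0,0,0,94],[0,0,0,0,0,0,94]]]'

```text
time_s: 2.23
ee_pos: [0.3787, -0.0165, 0.2052]
eef_rot: [-3.141, -0.0, 1.753]
force: [0.0, 1.0, -0.7]
grip_width: 0.0937
grip_force: 0.0
```

Run:
```python
from h import *
import pickle
w=cam('wrist','w1.png');pickle.dump(w,open('w1.pkl','wb'));print(w['origin'],telemetry.get_obs()['ee_pos'])
```

```text
[0.36562971 0.05336809 0.3843968 ] [ 0.37845155 -0.01539495  0.20521403]
```

View pics/w1.png

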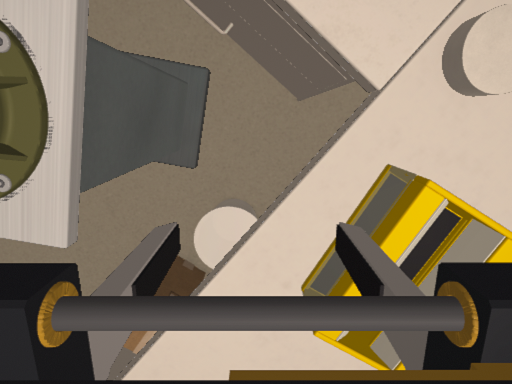

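The bin is partly hidden by a finger at right (~(410,270)). I'll get a better view with the camera over it, on the way to the tray.

Emit:
carry_out --plan '[[[-28,15,0,0,0,0,94],[-28,15,0,0,0,0,94],[-28,15,0,0,0,0,94],[-28,15,0,0,0,0,94],[-28,15,0,0,0,0,94],[-28,15,0,0,0,0,94],[-28,15,0,0,0,0,94],[0,0,0,0,0,0,94],[0,0,0,0,0,0,94]]]'

```text
time_s: 3.03
ee_pos: [0.5186, -0.1874, 0.2046]
eef_rot: [-3.14, -0.001, 1.758]
force: [-0.6, 0.3, 0.5]
grip_width: 0.0941
grip_force: 0.0
```

Run:
```python
from h import *
import pickle
w=cam('wrist','w2.png');pickle.dump(w,open('w2.pkl','wb'));print(w['origin'],telemetry.get_obs()['ee_pos'])
```

```text
[ 0.5053957  -0.11768205  0.383892  ] [ 0.51820713 -0.18685406  0.20499929]
```

View pics/w2.png

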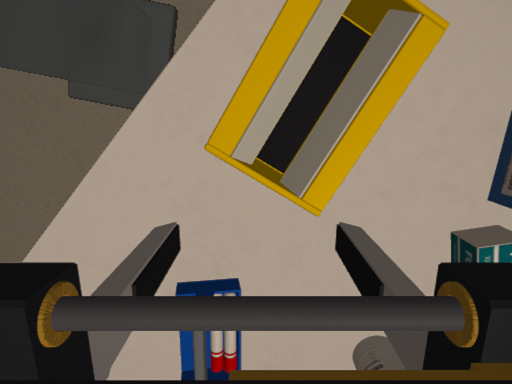

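The bin's top corners are at (206,148), (319,214) and (447,24). The dark slot runs from (270,166) to (358,25). The tube tray shows at (208,325), caps at the bottom.

Run:
```python
from h import *
import pickle
w=pickle.load(open('w2.pkl','rb'));a,b=pickle.load(open('c0.pkl','rb'))
c=[plane(w,p,.1) for p in [(206,148),(319,214),(447,24)]]
ctr=(c[0]+c[2])/2;print('top',ctr,[np.linalg.norm(c[i]-c[i+1]) for i in(0,1)])
for i in(0,1):
  d=c[i+1]-c[i];print(np.degrees(np.arctan2(d[1],d[0])))
for n,pw,pa,pb in [('NL',(206,148),(259.4,203.6),(287,186.6)),('NR',(319,214),(306.6,202.4),(310.4,177)),('FR',(447,24),(294.6,172.4),(268,162.6))]:
  print(n,tri(w,pw,a,pa),tri(w,pw,b,pb)[0])
im=np.array(w['pixels']);m=(im.max(2)<60).astype(np.uint8);n,l,s,_=cv2.connectedComponentsWithStats(m)
k=l[95,315];r=cv2.minAreaRect(np.argwhere(l==k)[:,::-1].astype(np.float32));print(s[k],r)
q=[plane(w,p,.072) for p in cv2.boxPoints(r)];print(np.mean(q,0),[np.linalg.norm(q[i]-q[i+1]) for i in range(3)]);d=q[1]-q[0];print(np.degrees(np.arctan2(d[1],d[0])))
```

```text
top [ 0.55391342 -0.0859642   0.1       ] [np.float64(0.12038518339574224), np.float64(0.18807108878338757)]
-19.961726724579314
69.95339817415484
NL (array([ 0.4639725 , -0.1540884 ,  0.09543474]), np.float64(0.0010802036329755553)) [ 0.46480575 -0.15388937  0.09815935]
NR (array([ 0.57952935, -0.19620881,  0.09498275]), np.float64(2.959692326061539e-05)) [ 0.58031496 -0.19716582  0.0925488 ]
FR (array([ 0.64568572, -0.01701057,  0.09589326]), np.float64(0.0019217523479394592)) [ 0.6449608  -0.01563167  0.09502781]
[ 257   17  113  156 5369] ((313.626953125, 95.4405746459961), (34.49298095703125, 163.93885803222656), 31.218400955200195)
[ 0.5521243  -0.09345744  0.072     ] [np.float64(0.14569187297838576), np.float64(0.031055998227378805), np.float64(0.1475422207304175)]
69.49660166950254
```

Emit:
carry_out --plan '[[[-27,-10,0,0,0,0,94],[-27,-10,0,0,0,0,94],[-27,-10,0,0,0,0,94],[-27,-10,0,0,0,0,94],[0,0,0,0,0,0,60],[0,0,0,0,0,0,60]]]'

```text
time_s: 3.58
ee_pos: [0.4986, -0.3012, 0.2057]
eef_rot: [3.141, -0.0, 1.757]
force: [0.6, 0.5, 0.7]
grip_width: 0.0836
grip_force: 0.0
```

Run:
```python
from h import *
import pickle
w=cam('wrist','w3.png');pickle.dump(w,open('w3.pkl','wb'));print(w['origin'],telemetry.get_obs()['ee_pos'])
```

```text
[ 0.48522681 -0.23140907  0.38488055] [ 0.49890987 -0.30057204  0.20572801]
```

View pics/w3.png

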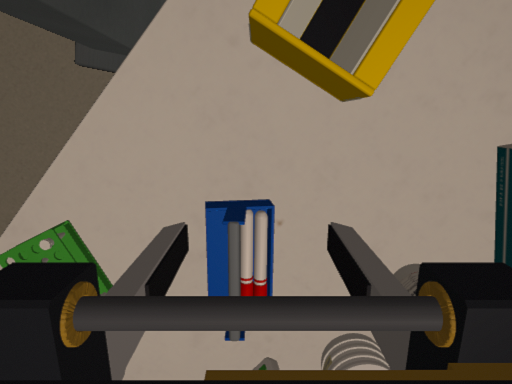

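The bar runs vertically in the wrist view, from post (235,208) to post (234.5,340). The tubes lie to its right, in the back of the tray.

Run:
```python
from h import *
import pickle
w=pickle.load(open('w3.pkl','rb'));a,b=pickle.load(open('c0.pkl','rb'))
im=np.array(w['pixels']).astype(int)
for v in(232,250,270,285): 
  print(v,[tuple(im[v,u]) for u in range(224,246,2)])
print([ (v,tuple(im[v,235])) for v in range(198,230,2)])
print([ (v,tuple(im[v,235])) for v in range(328,346,2)])
p=plane(w,(234.5,340),.09);print(p)
print(tri(w,(234.5,340),a,(347.7,274.2)),tri(w,(234.5,340),b,(388.4,200.2)))
```

```text
232 [(np.int64(17), np.int64(56), np.int64(116)), (np.int64(18), np.int64(56), np.int64(114)), (np.int64(60), np.int64(59), np.int64(59)), (np.int64(82), np.int64(79), np.int64(77)), (np.int64(86), np.int64(83), np.int64(80)), (np.int64(89), np.int64(87), np.int64(83)), (np.int64(93), np.int64(91), np.int64(87)), (np.int64(81), np.int64(79), np.int64(76)), (np.int64(80), np.int64(73), np.int64(67)), (np.int64(132), np.int64(118), np.int64(107)), (np.int64(155), np.int64(140), np.int64(127))]
250 [(np.int64(17), np.int64(56), np.int64(115)), (np.int64(17), np.int64(56), np.int64(116)), (np.int64(55), np.int64(53), np.int64(58)), (np.int64(80), np.int64(77), np.int64(74)), (np.int64(85), np.int64(82), np.int64(80)), (np.int64(90), np.int64(86), np.int64(83)), (np.int64(92), np.int64(89), np.int64(85)), (np.int64(81), np.int64(79), np.int64(76)), (np.int64(73), np.int64(68), np.int64(63)), (np.int64(136), np.int64(122), np.int64(110)), (np.int64(158), np.int64(142), np.int64(129))]
270 [(np.int64(15), np.int64(54), np.int64(114)), (np.int64(17), np.int64(55), np.int64(115)), (np.int64(4
[... 1662 characters left out ...]
.int64(89), np.int64(86)))]
[(328, (np.int64(58), np.int64(55), np.int64(53))), (330, (np.int64(58), np.int64(55), np.int64(54))), (332, (np.int64(85), np.int64(83), np.int64(79))), (334, (np.int64(85), np.int64(82), np.int64(79))), (336, (np.int64(85), np.int64(82), np.int64(79))), (338, (np.int64(84), np.int64(81), np.int64(78))), (340, (np.int64(84), np.int64(81), np.int64(77))), (342, (np.int64(158), np.int64(143), np.int64(128))), (344, (np.int64(156), np.int64(140), np.int64(126)))]
[ 0.5043986  -0.46827295  0.09      ]
(array([ 0.50453459, -0.46885769,  0.08936456]), np.float64(0.00021780588262778095)) (array([ 0.5044921 , -0.46875139,  0.0896819 ]), np.float64(0.0003715845099260529))
```

Run:
```python
from h import *
import pickle
w=pickle.load(open('w3.pkl','rb'))
for P in [(.4799,-.3377,.0894),(.5045,-.469,.0897),(.48,-.3377,.026)]:
  x=w['rotation'].T@(np.array(P)-w['origin']);q=w['intrinsics']@x;print(q[:2]/q[2])
print(plane(w,(234.6,222),.09),plane(w,(234.6,341),.09),plane(w,(239,200),.026))
cv2.imwrite('pics/z3.png',crop(w,195,190,90,160,3)[:480])
```

```text
[232.25477387 223.8028067 ]
[234.49927476 340.3889983 ]
[236.5094625 205.9624624]
[ 0.48186118 -0.33521757  0.09      ] [ 0.50471775 -0.46950139  0.09      ] [ 0.4816387  -0.32999107  0.026     ]
```

View pics/z3.png

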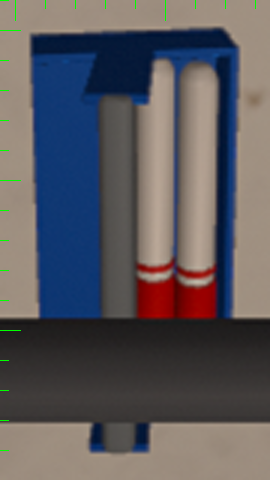

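Emit:
carry_out --plan '[[[-25,-6,0,0,0,0.018,60],[-25,-6,0,0,0,0,60],[-25,-6,0,0,0,0,60],[-24,-6,0,0,0,0,60],[0,0,18,0,0,0,60],[0,0,18,0,0,0,60],[0,0,18,0,0,0,60],[0,0,18,0,0,0,60],[0,0,18,0,0,0,60],[0,0,18,0,0,0,60],[0,0,18,0,0,0,60],[0,0,18,0,0,0,60],[0,0,0,0,0,0,60],[0,0,0,0,0,0,60],[0,0,0,0,0,0,60]]]'

```text
time_s: 4.88
ee_pos: [0.4932, -0.403, 0.063]
eef_rot: [3.141, 0.001, 1.74]
force: [-0.3, -0.4, 0.0]
grip_width: 0.0601
grip_force: 0.0
```

Run:
```python
from h import *
w=cam('wrist');b=cam('side')
cv2.imwrite('pics/g.png',np.hstack([crop(w,180,190,100,150,4)[:600],crop(b,330,140,80,120,5)[:600]]))
print(telemetry.get_obs()['ee_pos'])
```

```text
[ 0.49301083 -0.40358303  0.06309775]
```

View pics/g.png

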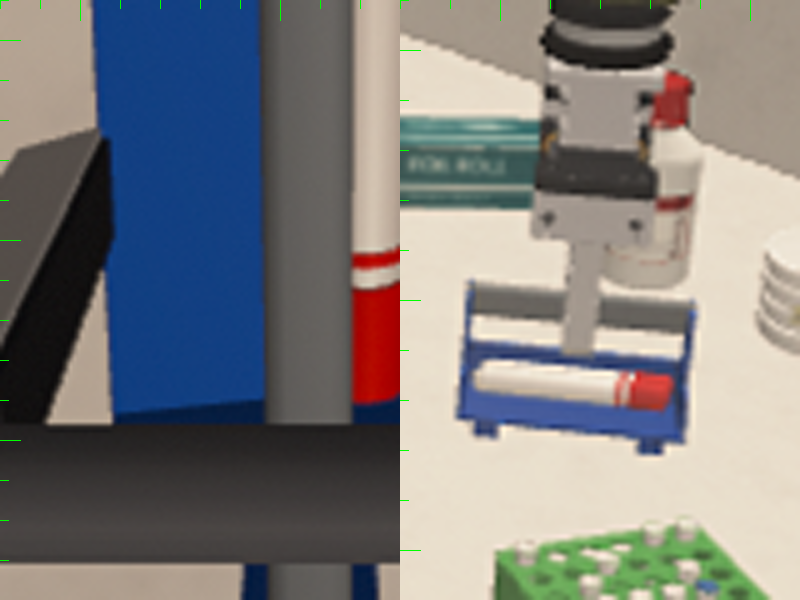

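The finger sits at the bar's middle, and both tubes are in the tray. I'll go down 2 mm, close on the bar and lift gently.

Emit:
carry_out --plan '[[[0,0,2,0,0,0,60],[0,0,0,0,0,0,0],[0,0,0,0,0,0,0],[0,0,0,0,0,0,0],[0,0,0,0,0,0,0],[0,0,0,0,0,0,0],[0,0,0,0,0,0,0],[0,0,0,0,0,0,0],[0,0,0,0,0,0,0],[0,0,0,0,0,0,0],[0,0,0,0,0,0,0]]]' --squeeze 40

```text
time_s: 5.9
ee_pos: [0.4923, -0.4036, 0.0594]
eef_rot: [-3.142, -0.0, 1.739]
force: [0.9, -0.5, -1.2]
grip_width: 0.0121
grip_force: 40.0
```

Emit:
carry_out --plan '[[[0,0,-3,0,0,0,0],[0,0,-6,0,0,0,0],[0,0,-10,0,0,0,0],[0,0,-14,0,0,0,0],[0,0,-16,0,0,0,0],[0,0,-16,0,0,0,0],[0,0,-16,0,0,0,0],[0,0,-16,0,0,0,0],[0,0,-16,0,0,0,0],[0,0,-16,0,0,0,0],[0,0,-12,0,0,0,0],[0,0,-6,0,0,0,0],[0,0,-3,0,0,0,0],[0,0,0,0,0,0,0],[0,0,0,0,0,0,0],[0,0,0,0,0,0,0]]]'

```text
time_s: 7.23
ee_pos: [0.492, -0.4034, 0.2084]
eef_rot: [-3.141, -0.001, 1.739]
force: [0.6, -0.1, -3.5]
grip_width: 0.0117
grip_force: 40.0
```

Emit:
carry_out --plan '[[[0,0,0,0,0,0.03,0],[0,0,0,0,0,0.06,0],[0,0,0,0,0,0.09,0],[0,0,0,0,0,0.1,0],[0,0,0,0,0,0.1,0],[0,0,0,0,0,0.08,0],[0,0,0,0,0,0.04,0],[0,0,0,0,0,0.021,0],[0,0,0,0,0,0,0]]]'

```text
time_s: 7.98
ee_pos: [0.4922, -0.4035, 0.2089]
eef_rot: [-3.141, -0.0, 1.218]
force: [-0.2, -0.5, -3.4]
grip_width: 0.0123
grip_force: 40.0
```

Emit:
carry_out --plan '[[[6,0,0,0,0,0,0],[12,0,0,0,0,0,0],[20,0,0,0,0,0,0],[26,0,0,0,0,0,0],[26,0,0,0,0,0,0],[26,0,0,0,0,0,0],[26,0,0,0,0,0,0],[26,0,0,0,0,0,0],[26,0,0,0,0,0,0],[26,0,0,0,0,0,0],[26,0,0,0,0,0,0],[26,0,0,0,0,0,0],[20,0,0,0,0,0,0],[14,0,0,0,0,0,0],[9,0,0,0,0,0,0],[4,0,0,0,0,0,0],[0,0,0,0,0,0,0],[0,0,0,0,0,0,0]]]'

```text
time_s: 9.48
ee_pos: [0.6023, -0.1048, 0.2094]
eef_rot: [-3.142, 0.0, 1.218]
force: [0.5, -0.2, -3.1]
grip_width: 0.0118
grip_force: 40.0
```

Run:
```python
from h import *
a=cam('scene');w=cam('wrist');o=telemetry.get_obs()
cv2.imwrite('pics/p.png',np.hstack([crop(a,230,100,100,130,4)[:520],crop(w,150,180,200,204,2)[:520] if 0 else cv2.copyMakeBorder(crop(w,150,190,200,190,2)[:380],0,140,0,0,0)]))
d=o['ee_pos']-[.5545,-.086,0];c,s=np.cos(-.3526),np.sin(-.3526)
print(d[0]*c+d[1]*s,-d[0]*s+d[1]*c,d[2],o['eef_rot'],o['qpos'],o['time_s'])
```

```text
0.05136567349995869 -0.0015206494065052867 0.20941688942098036 [-3.14151354e+00  1.81631342e-04  1.21718881e+00] [-2.32730784e-01  4.35185182e-01  1.32823176e+00 -1.73981015e-04
  1.37827615e+00  1.20910040e-01] 9.5833
```

View pics/p.png

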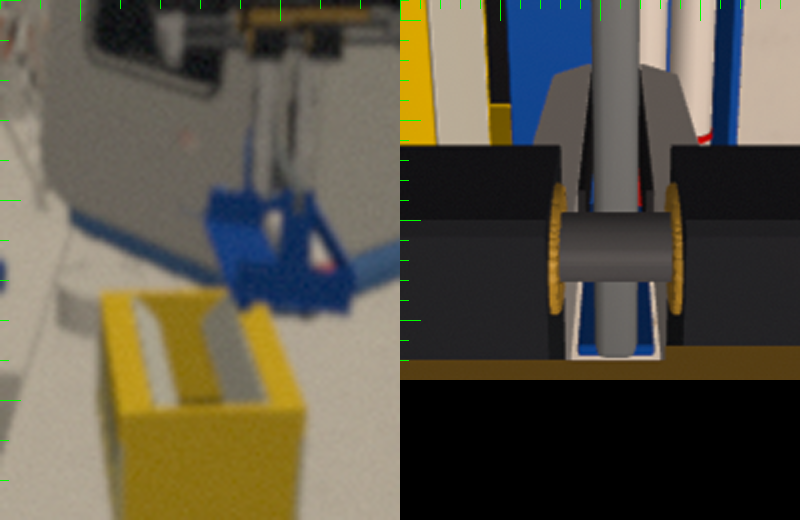

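The tray is parallel to the slot with the tubes still in it. I'll lower it, bring the lip over the mouth and begin tilting.

Emit:
carry_out --plan '[[[0,-2,4,0,0,0,0],[0,-3,8,0,0,0,0],[0,-3,10,0,0,0,0],[0,-3,8,0,0,0,0],[0,-3,5,0,0,0,0],[1,-1,2,0,0,0,0],[0,0,0,-0.03,0,0,0],[0,0,0,-0.04,0,0,0],[0,0,0,-0.05,0,0,0],[0,0,0,-0.05,0,0,0],[0,0,0,-0.05,0,0,0],[0,0,0,-0.05,0,0,0],[0,0,0,-0.05,0,0,0],[0,0,0,-0.04,0,0,0],[0,0,0,-0.024,0,0,0]]]'

```text
time_s: 10.83
ee_pos: [0.5883, -0.0979, 0.1725]
eef_rot: [2.755, -0.0, 1.218]
force: [0.9, -0.3, -2.9]
grip_width: 0.0114
grip_force: 40.0
```

Emit:
carry_out --plan '[[[0,-1.4,-0.6,-0.026,0,0,0],[0,-1.4,-0.6,-0.026,0,0,0],[0,-1.3,-0.7,-0.026,0,0,0],[0,-1.3,-0.7,-0.026,0,0,0],[0,-1.3,-0.7,-0.026,0,0,0],[0,-1.3,-0.8,-0.026,0,0,0],[0,-1.3,-0.8,-0.026,0,0,0],[0,-1.2,-0.8,-0.026,0,0,0],[0,-1.2,-0.9,-0.026,0,0,0],[0,-1.2,-0.9,-0.026,0,0,0],[0,-1.2,-1,-0.026,0,0,0],[0,-1.1,-1,-0.026,0,0,0],[0,-1.1,-1,-0.026,0,0,0],[0,-1.1,-1,-0.026,0,0,0],[0,0,0,0,0,0,0],[0,0,0,0,0,0,0],[0,0,0,0,0,0,0],[0,0,0,0,0,0,0],[0,0,0,0,0,0,0],[0,0,0,0,0,0,0]]]'

```text
time_s: 12.5
ee_pos: [0.5692, -0.0909, 0.1732]
eef_rot: [2.394, -0.0, 1.218]
force: [-0.4, -0.1, -3.0]
grip_width: 0.0119
grip_force: 40.0
```

Run:
```python
from h import *
a=cam('scene');b=cam('side');o=telemetry.get_obs()
cv2.imwrite('pics/q.png',np.hstack([crop(a,230,100,100,130,4)[:520],crop(b,230,110,100,130,4)[:520]]))
d=o['ee_pos']-[.5545,-.086,0];c,s=np.cos(-.3526),np.sin(-.3526)
print(d[0]*c+d[1]*s,-d[0]*s+d[1]*c,d[2],o['eef_rot'],o['force'],o['time_s'])
```

```text
0.015376369648530444 0.00039135428795974113 0.17311625974055644 [2.39371838e+00 1.35216451e-05 1.21810719e+00] [-0.34329166  0.69250971 -1.91000964] 12.6
```

View pics/q.png

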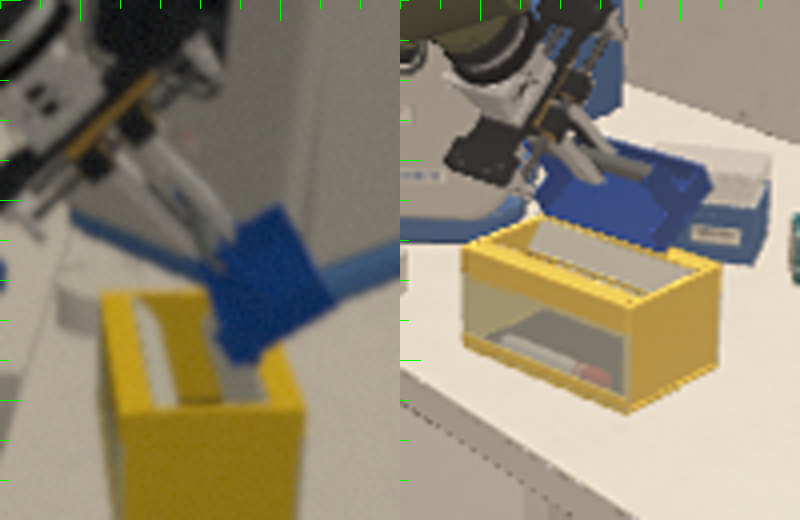

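The tray looks empty, and a red-capped tube is visible through the bin window. I'll check for the second tube with colour masks, the weight on the wrist and another viewpoint.

```bash
cat > red.py <<'E'
from h import *
for n in('scene','side','wrist'):
    c=cam(n);im=np.array(c['pixels']).astype(int);m=((im[...,0]>110)&(im[...,1]<70)&(im[...,2]<80)).astype(np.uint8)
    k,l,s,ce=cv2.connectedComponentsWithStats(m)
    print(n,[(s[i].tolist(),) for i in range(1,k) if s[i][4]>3])
print(telemetry.get_obs()['force'],telemetry.get_obs()['time_s'])
E
python3 red.py
python3 - <<'E'
from h import *
f=[]
for _ in range(10): cam('side');f.append(telemetry.get_obs()['force'])
print(np.mean(f,0))
b=cam('side');im=np.array(b['pixels'])
# window region: hue map: R red, W white, . other
for v in range(186,212,1): print(v,''.join('R' if (p[0]>1.6*p[1] and p[0]>90) else 'W' if p.min()>125 else 'g' if p.min()>95 else 'Y' if p[2]<.6*p[0] else '.' for p in im[v,244:292].astype(int)))
E
```

```text
scene [([0, 98, 11, 8, 50],), ([95, 101, 1, 5, 5],), ([101, 101, 12, 8, 80],), ([12, 103, 6, 3, 8],), ([116, 102, 2, 4, 6],), ([400, 111, 1, 4, 4],), ([410, 208, 16, 10, 106],), ([409, 221, 15, 5, 22],), ([451, 308, 52, 60, 685],), ([469, 309, 43, 59, 813],)]
side [([9, 74, 13, 6, 68],), ([164, 132, 4, 4, 11],), ([23, 142, 7, 18, 44],), ([6, 145, 10, 14, 48],), ([4, 147, 5, 7, 15],), ([20, 150, 2, 3, 4],), ([0, 153, 2, 6, 7],), ([377, 155, 11, 10, 93],), ([374, 179, 14, 3, 21],), ([438, 192, 42, 16, 116],), ([433, 198, 3, 2, 4],), ([430, 200, 51, 24, 312],), ([437, 200, 5, 2, 5],), ([446, 203, 8, 3, 8],), ([455, 206, 16, 5, 29],), ([440, 213, 27, 13, 68],), ([423, 221, 3, 2, 6],), ([467, 249, 2, 3, 4],), ([487, 257, 3, 3, 4],)]
wrist [([170, 205, 5, 3, 11],), ([170, 211, 7, 23, 110],)]
[ 0.08944473 -0.25698798 -2.24786508] 12.75
[ 0.03924509 -0.32855045 -2.26361994]
186 WWgggggggggggggggggggggYYYYYYYYYYYYYYYYYYYYYYYYY
187 WWggggggggggggggggggggggggYYYYYYYYYYYYYYYYYYYYYY
188 WWgggggggggggggggggggggggggggYYYYYYYYYYYYYYYYYYY
189 WWggggggggggggggggggggggggggggggYYYYYYYYYYYYYYYY
190 WWggg
[... 456 characters left out ...]
gggggggYYYY
199 WWWWWWWWWYYYYYYYYggWWWWWWWWWWgggggggggggggggYYYY
200 WWWWWWWWWWWYYYYYYYYggWWWWWWWWWggggggggggggggYYYY
201 WWWWWWWWWWWWWYYYYYYYYYgWWWWWWWgWWgggggggggggYYYY
202 WWWWWWWWWWWWWWWWYYYYYYYYggWWWgWgggggggggggggYYYY
203 WWWWWWWWWWWWWWWWWWYYYYYYYYYgWgWgggggggggggggYYYY
204 WWWWWWWWWWWWWWWWWWWWgYYYYYYYYgggggggggggggggYYYY
205 WWWWWWWWWWWWWWWWWWWWWWWYYYYYYYYYggggggggggggYYYY
206 WWWWWWWWWWWWWWWWWWWWWWWWWYYYYYYYYYggggggggggYYYY
207 WWWWWWWWWWWWWWWWWWWWWWWWWWWWYYYYYYYYYgggggggYYYY
208 WWWWWWWWWWWWWWWWWWWWWWWWWWWWWWYYYYYYYYYggggYYYYY
209 WWWWWWWWWWWWWWWWWWWWWWWWWWWWWWWWYYYYYYYYYYggYYYY
210 WWWWWWWWWWWWWWWWWWWWWWWWWWWWWWWWWWWYYYYYYYYYYYYY
211 WWWWWWWWWWWWWWWWWWWWWWWWWWWWWWWWWWWWWYYYYYYYYYYW
```

Run:
```python
from h import *
w=cam('wrist');b=cam('side')
c,s=np.cos(-.3526),np.sin(-.3526)
def binf(P): d=P-[.5545,-.086,0];return (np.array([d[0]*c+d[1]*s,-d[0]*s+d[1]*c,d[2]])*1000).round(1)
for z in(.015,.034,.072,.09): print(z,[binf(plane(w,p,z)) for p in[(173,206),(170,222),(177,222),(173,233)]])
print('side tube capend',[binf(plane(b,p,.015)) for p in[(281,203),(258,196)]])
im=np.array(w['pixels'])
for v in range(100,260,6): print(v,''.join('R' if (p[0]>1.6*p[1] and p[0]>90 and p[2]>.5*p[1] and p[1]<80) else 'W' if p.min()>125 else 'B' if p[2]>1.5*p[0] else 'Y' if p[2]<.5*p[0] else 'k' if p.max()<50 else '.' for p in im[v,60:340:3].astype(int)))
```

```text
0.015 [array([ 42.8, -19.3,  15. ]), array([ 38.2, -35.6,  15. ]), array([ 46.1, -37.5,  15. ]), array([ 40.7, -48.4,  15. ])]
0.034 [array([ 32.9, -13.4,  34. ]), array([ 28.7, -28.6,  34. ]), array([ 36.1, -30.3,  34. ]), array([ 31. , -40.5,  34. ])]
0.072 [array([13.3, -1.4, 72. ]), array([  9.6, -14.5,  72. ]), array([ 16., -16.,  72.]), array([ 11.6, -24.8,  72. ])]
0.09 [array([ 4. ,  4.2, 90. ]), array([ 0.6, -7.9, 90. ]), array([ 6.5, -9.3, 90. ]), array([  2.5, -17.3,  90. ])]
side tube capend [array([-37.6, -50.5,  15. ]), array([-50.7,  45.1,  15. ])]
100 YYYYYYYYYYYYYYYYWWWWWWW.............YYWWWWWWWWWWWWWYYYYYYYYYWWWWWWWWWWWWWWWBBBBBBBBBBBBBWWWWW.
106 YYYYYYYYYYYYYYYYYWWWWWWWk............YWWWWWWWWWWWWWYYYYYYYYYWWWWWWWWWWWWWWWWBBBBBBBBBBBBWWWWWW
112 YYYYYYYYYYYYYYYYYWWWWWWWk............YWWWWWWWWWWWWWYYYYYYYYYWWWWWWWWWWWWWWWW.BBBBBBBBBBB.WWWWW
118 YYYYYYYYYYYYYYYYYWWWWWWWk...........WYWWWWWWWWW..BBB........................BBBBBBBBBBBBBWWWWW
124 YYYYYYYYYYYYYYYYYWWWWWWWk...........WYWWWWWWWWWBBBBBBBBBBBBBBB........BBBBBBBBBBBBBBBBBBB.WWWW
130 YYYYYYYYYYYYYYYYY.WWWWWW.......
[... 1442 characters left out ...]
..BWB.B
220 .WW.YYYYYYYYYYYYYYYYYWWWWWWkkkkkkkkkkYYYWWWWWWWWBBBBBBBBBBBBBB.......WBBBBBBBBBBBBBBBBBB..BWBB
226 .WWWYYYYYYYYYYYYYYYYYWWWWWW.kkkkkkkkkRYYWWWWWWWW.BBBBBBBB............W......BBBBBBBBBBB.B..B.B
232 .WWW.YYYYYYYYYYYYYYYYWWWWWW.kkkkkkkkkYYYWWWWWWWWWBBBBBB..............Wk......BBBBBBBBBBB.BBBB.
238 ..WW.YYYYYYYYYYYYYYYYWWWWWW.kkkkkkkkkkkY.WWWWWWWWBBBBBB..............Wk.......BBBBBBBBBWBB.BBB
244 .....YYYYYYYYYYYYYYYY.WWWWWWkkkkkkkkkkkYYWWWWWWWWBBBBB...............Wk........BBBBBBBBWWBB.BB
250 ...WWYYYYYYYYYYYYYYYYYWWWWWWkkkkkkkkkkkYYWWWWWWWWBBBBB.......k.......Wk........BBBBBBBBWWWWW.B
256 ......YYYYYYYYYYYYYYYYWWWWWWkkkkkkkkkkk.YWWWWWWWWBBBB........k.......Wk........WBBBBBBWWWWWWWW
```

Both tubes are on the bin floor, one at x≈-42 mm and the other at +42 mm in the slot frame. The wrist load also dropped accordingly. Next: level the tray, return it to its old spot and set it down.

Emit:
carry_out --plan '[[[0,0,0,0.05,0,0,0],[0,0,0,0.1,0,0,0],[0,0,0,0.1,0,0,0],[0,0,0,0.1,0,0,0],[0,0,0,0.1,0,0,0],[0,0,0,0.1,0,0,0],[0,0,0,0.1,0,0,0],[0,0,0,0.097,0,0,0],[0,0,-15,0,0,0,0],[0,0,-15,0,0,0,0],[0,0,0,0,0,0,0]]]'

```text
time_s: 14.32
ee_pos: [0.5702, -0.0912, 0.2054]
eef_rot: [3.137, -0.0, 1.218]
force: [0.5, 1.1, -1.8]
grip_width: 0.0115
grip_force: 40.0
```

Emit:
carry_out --plan '[[[-10,1,0,0,0,0,0],[-22,2,0,0,0,0,0],[-28,3,0,0,0,0,0],[-28,3,0,0,0,0,0],[-28,3,0,0,0,0,0],[-28,3,0,0,0,0,0],[-28,3,0,0,0,0,0],[-28,3,0,0,0,0,0],[-28,3,0,0,0,0,0],[-28,3,0,0,0,0,0],[-28,3,0,0,0,0,0],[-22,3,0,0,0,0,0],[-14,2,0,0,0,0,0],[0,0,0,0,0,-0.08,0],[0,0,0,0,0,-0.1,0],[0,0,0,0,0,-0.1,0],[0,0,0,0,0,-0.1,0],[0,0,0,0,0,-0.1,0],[0,0,0,0,0,-0.041,0],[0,0,0,0,0,0,0]]]'

```text
time_s: 15.98
ee_pos: [0.491, -0.4031, 0.2024]
eef_rot: [3.141, -0.0, 1.741]
force: [-0.4, -0.2, -2.4]
grip_width: 0.0117
grip_force: 40.0
```

Emit:
carry_out --plan '[[[0,0,10,0,0,0,0],[0,0,18,0,0,0,0],[0,0,18,0,0,0,0],[0,0,18,0,0,0,0],[0,0,18,0,0,0,0],[0,0,18,0,0,0,0],[0,0,15,0,0,0,0],[0,0,10,0,0,0,0],[0,0,6,0,0,0,0],[0,0,4,0,0,0,0],[0,0,3,0,0,0,0],[0,0,2,0,0,0,0],[0,0,0,0,0,0,0],[0,0,0,0,0,0,0]]]'

```text
time_s: 17.15
ee_pos: [0.4916, -0.4035, 0.0636]
eef_rot: [3.14, 0.001, 1.739]
force: [-0.1, 0.2, -2.4]
grip_width: 0.0116
grip_force: 40.0
```

Emit:
carry_out --plan '[[[0,0,1,0,0,0,0],[0,0,1,0,0,0,0],[0,0,1,0,0,0,0],[0,0,0.7,0,0,0,0],[0,0,0,0,0,0,0],[0,0,0,0,0,0,0]]]'

```text
time_s: 17.65
ee_pos: [0.4915, -0.4033, 0.0594]
eef_rot: [3.141, 0.0, 1.739]
force: [-0.3, -0.6, -1.8]
grip_width: 0.0113
grip_force: 40.0
```

Emit:
carry_out --plan '[[[0,0,0.5,0,0,0,0],[0,0,0.5,0,0,0,0],[0,0,0,0,0,0,0],[0,0,0,0,0,0,0]]]'

```text
time_s: 17.98
ee_pos: [0.4917, -0.4034, 0.0593]
eef_rot: [3.14, 0.001, 1.739]
force: [-1.3, 2.5, 6.3]
grip_width: 0.0116
grip_force: 40.0
```

Contact: the wrist force is +6 N. Release slowly and rise.

Emit:
carry_out --plan '[[[0,0,0,0,0,0,50],[0,0,0,0,0,0,50],[0,0,0,0,0,0,50],[0,0,0,0,0,0,50],[0,0,0,0,0,0,50],[0,0,0,0,0,0,50],[0,0,-8,0,0,0,50],[0,0,-15,0,0,0,50],[0,0,-20,0,0,0,50],[0,0,-20,0,0,0,50],[0,0,-20,0,0,0,50],[0,0,-20,0,0,0,50],[0,0,-20,0,0,0,50],[0,0,-15,0,0,0,50],[0,0,0,0,0,0,50],[0,0,0,0,0,0,50],[0,0,0,0,0,0,50]]]'

```text
time_s: 19.4
ee_pos: [0.491, -0.403, 0.1954]
eef_rot: [3.142, -0.001, 1.739]
force: [-0.0, 0.2, -0.2]
grip_width: 0.0505
grip_force: 0.0
```

Run:
```python
from h import *
for n,box in (('scene',(280,320,230,315)),('side',(325,400,190,235))):
    c=cam(n);im=np.array(c['pixels']).astype(int);m=((im[...,2]>1.5*im[...,0])&(im[...,2]>60)).astype(np.uint8)
    k,l,s,ce=cv2.connectedComponentsWithStats(m);print(n,[s[i].tolist() for i in range(1,k) if s[i][4]>60])
import pickle
for c in pickle.load(open('c0.pkl','rb')):
    im=np.array(c['pixels']).astype(int);m=((im[...,2]>1.5*im[...,0])&(im[...,2]>60)).astype(np.uint8)
    k,l,s,ce=cv2.connectedComponentsWithStats(m);print('old',[s[i].tolist() for i in range(1,k) if s[i][4]>60])
print(telemetry.get_obs()['ee_pos'],telemetry.get_obs()['grip_width'])
```

```text
scene [[354, 108, 44, 46, 1039], [189, 153, 42, 26, 391], [249, 154, 37, 17, 96], [347, 186, 58, 41, 612], [287, 244, 71, 68, 2111]]
side [[255, 99, 30, 64, 724], [187, 164, 47, 6, 202], [341, 208, 46, 23, 724]]
old [[252, 27, 53, 31, 717], [296, 108, 102, 70, 2714], [189, 153, 42, 26, 388], [249, 154, 38, 17, 101], [338, 181, 55, 30, 593], [287, 244, 71, 67, 1516]]
old [[183, 47, 64, 24, 767], [255, 99, 30, 64, 727], [182, 162, 78, 9, 299], [342, 207, 46, 24, 434]]
[ 0.49101182 -0.40303221  0.19511524] 0.05033681380002589
```

The tray stands upright in its old place: its blue outlines match the first pictures to within a pixel. The wrist force is zero, so I'm handing in.

```bash
python3 -c "
from station import ctrl
print(ctrl.hand_in())"
```

```text
the job is handed in; nothing more can be done
None
```

I tipped both red-capped tubes through the slot into the bin, set the empty tray upright back in its original place and released it, and handed the job in at about 19.5 s; no verdict was returned.

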